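# Shim the rocking balance

## Task

The laboratory balance rocks because its front left foot is too short. With the fingertips push the wooden wedge along the bench, thin end first, under that foot until the balance stands level and wedged so that it no longer rocks; then press down on top of the housing corner above that foot to check that it stays level, and move clear. Only push: never pick up or tip the wedge, and leave everything else on the bench where it is.

Things in the scene. Friction and masses are not known exactly. Their poses are not given: they have to be found in the camera images.
- balance_base: white top-loading balance, housing 170 (x) x 190 (y) mm, underside 28 and top 64 mm above the bench when level; round steel pan (diameter 104, top at 74 mm) centred 22 mm behind the middle. Origin on the bench under the middle of the housing; x to its rear (away from the robot at yaw 0), y to its left, z up. Four feet of 24 mm diameter at x +-65, y +-75 mm. It does not slide.
- balance (a joint): rocking angle: 0 = level, 0.0815 rad = tipped down onto the short front left foot. It rocks about the diagonal through the front right (-x,-y) and rear left (+x,+y) feet and not past level; its own weight tips it onto the short foot with some 3 to 7 N
- short_foot (a point): lowest point of the short front left foot, a black rubber foot with a domed underside (radius 12 mm); 9 mm above the bench when the balance is level, 1 mm when it is tipped; it lies 20 mm inside the front and left faces of the housing
- corner_top (a point): point on the flat top of the housing straight above the short foot (64 mm above the bench when level), where to press; free top surface within 20 mm round it
- shim: wooden wedge, 50 (x) x 100 (y) mm, origin mid underside. Thin end (2.5 mm) at y = -50 mm; the upright thick end face (y = +50, 19.5 mm high) is pushed. It starts left of the balance, thin end 35 to 95 mm from the short foot and roughly towards it. With the foot 38 mm from the thin end the balance is level and the wedge jams (up to 12 N of push before); it does not slip back.
- bolt: M8 hex bolt standing on its head, 35 mm high, in front of the balance; bystander, origin in the middle of the underside
- vial: glass vial with black cap, diameter 27, 56 mm high, on the right of the balance; bystander, origin in the middle of the underside
- weight: brass weight with a knob, diameter 25, 30 mm high, on the right of the balance; bystander, origin in the middle of the underside
- jar: white plastic jar with green lid, diameter 52, 67 mm high, to the right; bystander, origin in the middle of the underside
- tape: roll of grey tape lying flat, diameter 72, 19 mm high, far to the left; bystander, origin in the middle of the underside
- bottle: brown glass bottle with white cap, diameter 56, 114 mm high, far to the left; bystander, origin in the middle of the underside
Not all that is in view belongs to the job. Several things have the shape of the shim; the one meant has the colours described above.

How it is judged:
By the outcome, as a careful person would: the job done as asked, in the order asked, and still so for the second after the job is handed in, with the robot touching nothing.
It also fails if it takes over 51 s, if anything falls off the work surface, if the arm or the gripper's body presses on something with over 40 N, if the wrist force passes 120 N, or if a joint passes its speed limit or range.

## Robot

A 7-joint arm with a two-finger parallel gripper is mounted at the origin on a cart in front of the work surface, level with it; the furniture and walls round the work are solid. World frame = base frame: x ahead of the robot, y to its left, z up, the work surface at z = 0. Lengths are in m, angles in rad, forces in N, time in s.
With the tool pointing down it reaches from about 0.425 to 0.875 m from the base axis. Payload 4.7 kg.
Tool frame: the origin (TCP) lies midway between the tips of the shut fingers; the grasp point (between the pads) lies 19 mm behind it; z points along the fingers, y is the direction in which the jaws open and shut (so a half turn about z gives the same grasp; the last joint's range is limited). The gripper opens to 87 mm and grips with 3 to 60 N. Pads are 19 mm wide; open, the fingers measure 117 mm over their backs; the gripper's body (75 mm by 190 mm) begins 51 mm behind the grasp point.
Start: joints at [-1.296, 0.321, -0.07, 1.45, 0.023, 1.371, -0.057], TCP at [0.168, 0.628, 0.223] pointing down, gripper open.
Joint ranges: [-2.86, 2.86], [-0.3, 2.09], [-1.38, 1.24], [0.06, 2.45], [-1.56, 4.7], [0.09, 2.05], [-2.69, 2.69]. Speed limits (rad/s): [2.57, 2.57, 3.14, 3.14, 3.14, 3.14, 3.14].

## Interface

Orientations are given as a rotation vector (axis times angle).
In Python, from bench import get_state, eyes, job gives the robot as it stands. The module is installed in compiled form; this text tells all that it offers.
- The arm moves only by the shell command python3 -m jog 'ROWS' [FORCE]. ROWS is JSON, a list that holds one entry, the list of rows, each a list of 5 numbers: the opening, from 0 (shut) to 1 (fully open), then the shift along the tool's x, y, z in units of 40 mm (1.0 is 40 mm), then the turn about the tool's z in units of 5 degrees (1.0 is 5 degrees). In form: [[[jaw, dx, dy, dz, turn], ...]]. A call has 1 to 10 rows; each row shifts and turns the commanded pose from where the row before left it, along the tool's axes as they then stand; what a row does not reach is not made up. A row lasts 1/8 s, in which the tool goes at most 62.5 mm and 10.7 degrees, less where a joint would pass 70% of its speed; a pose out of reach is approached as far as the arm can. A call is refused whole if a number of a shift passes 1 or a number of a turn 1, either way. A call with a gripper value outside its range is refused whole. The fingers move at their own pace and stop on an object; FORCE is the grip in N (left out, the last holds). Time passes only in rows, so rows that do not move let the fingers close. It gives the time, the measured TCP pose, the force and the opening at its end, in the units of the state.
- get_state(): the state, without advancing time (a new reading comes with each control period).
- eyes.get_image(name): name is "scene" or "side" or "wrist"; returns (picture, depth): 480x640x3 uint8, red, green, blue; 480x640 float32, m along the optical axis (not along the pixel's ray), 0 where there is no reading.
- eyes.camera_params(name): a dict with "camera_matrix" (3x3 intrinsics, pixels), "k1" (the pictures are not rectified: a ray, as slopes to the right and down, at radius r is drawn at 1 + k1 r^2 times it, then the intrinsics apply), "pose" (4x4, takes a point from camera to world coordinates); the wrist camera has in their place "mount" (4x4, takes a point from camera to tool coordinates, whose origin is the TCP and whose axes are the flange's). Camera axes: x right, y down, z forward; pixel columns grow to the right and rows downward; lengths in m; the calibration is good to about 2 mm. A picture is of the moment at which its call begins: read the wrist's pose just before it. camera_params takes no time and is no camera call.
- job.close_job(): hands the job in, once; it reports no verdict.
The state is a dict: "time": time; "joint_positions": joint angles; "qd": joint speeds; "joint_torque": joint torques, N m; "position": TCP position; "tool_rot": TCP orientation; "ft_force": force on the tool from outside, world axes, zero at the start; "torque": the same for the moment, N m; "grip_width": opening from 0.0 (shut) to 1.0 (fully open).
Only numpy, scipy, OpenCV 4.12 (cv2) and the standard library are available. Lean on these libraries where they do the work, as an engineer would, in place of code of your own. Each camera call takes 0.05 s, during which the arm holds its last target. There are 200 camera calls.

## Working session

There is one attempt and no reset: what is moved stays moved. The work goes in short steps, Python scripts to look and compute and a shell command to move; the robot and the scene stay as the last step left them, time stands still between calls to the robot, and variables do not carry over. Pictures are saved under pics/ and viewed, about 8 in all and at most 12, crops included, and the job is handed in when it is done.

```bash
mkdir -p pics; cat > h.py <<'E'
import numpy as np, cv2
from bench import get_state, eyes, job
from scipy.spatial.transform import Rotation as R
def grab(n):
    s=get_state(); im,d=eyes.get_image(n); p=eyes.camera_params(n)
    if n=="wrist":
        T=np.eye(4);T[:3,:3]=R.from_rotvec(s["tool_rot"]).as_matrix();T[:3,3]=s["position"]
        P=T@np.array(p["mount"])
    else: P=np.array(p["pose"])
    np.savez(f"pics/{n}.npz",im=im,d=d,P=P,K=np.array(p["camera_matrix"]),k1=p["k1"])
    return im,d
def ray(n,u,v):
    z=np.load(f"pics/{n}.npz");K=z["K"];a=np.array([(u-K[0,2])/K[0,0],(v-K[1,2])/K[1,1]]);b=a.copy()
    for _ in range(20): b=a/(1+float(z["k1"])*(b@b))
    return z,np.array([b[0],b[1],1.])
def pt(n,u,v):   # by depth
    z,r=ray(n,u,v);d=z["d"][int(round(v)),int(round(u))]
    return z["P"][:3,:3]@(r*d)+z["P"][:3,3]
def ptz(n,u,v,h): # on plane z=h
    z,r=ray(n,u,v);w=z["P"][:3,:3]@r;c=z["P"][:3,3]
    return c+w*(h-c[2])/w[2]
def save(n,im): cv2.imwrite(f"pics/{n}.png",im[:,:,::-1])
E
python3 - <<'E'
from h import *
s=get_state();print(s["time"],s["position"],s["tool_rot"],s["ft_force"])
print(R.from_rotvec(s["tool_rot"]).as_matrix().round(3))
for n in("scene","side","wrist"):
    im,d=grab(n);save(n+"0",im);print(n,np.load(f"pics/{n}.npz")["P"].round(2).tolist())
E
```

```text
0.0 [0.16750586 0.62747993 0.22145638] [-4.08434047e-01 -3.11476839e+00  2.97899971e-03] [ 0.20651302 -0.61549329  0.49694911]
[[-0.966  0.258 -0.   ]
 [ 0.258  0.966 -0.002]
 [-0.    -0.002 -1.   ]]
scene [[0.5, -0.51, 0.7, -0.46], [-0.86, -0.31, 0.39, -0.47], [0.02, -0.8, -0.6, 0.97], [0.0, 0.0, 0.0, 1.0]]
side [[-0.93, -0.2, 0.32, -0.01], [-0.38, 0.47, -0.8, 1.53], [0.01, -0.86, -0.51, 0.98], [0.0, 0.0, 0.0, 1.0]]
wrist [[0.26, 0.93, 0.24, 0.1], [0.97, -0.25, -0.07, 0.65], [-0.0, 0.25, -0.97, 0.38], [0.0, 0.0, 0.0, 1.0]]
```

View pics/scene0.png

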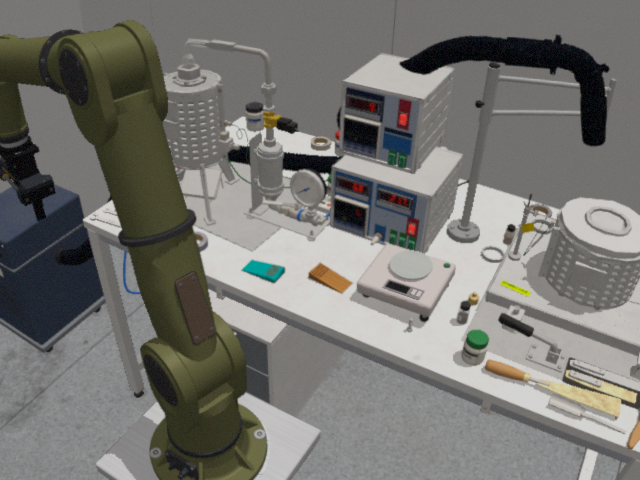

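View pics/side0.png

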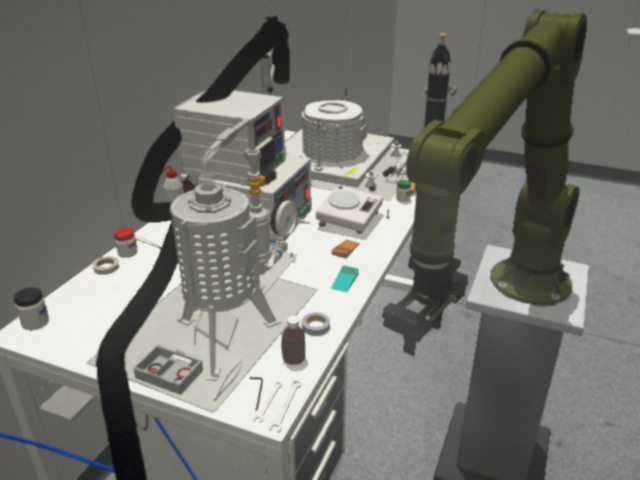

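Candidates for the shim are the brown wooden wedge at scene (330,278) and the teal block at scene (263,271). By the description it is the wooden one. The balance is at (405,278). I'll check this in an enlarged crop.

```bash
python3 - <<'E'
from h import *
z=np.load("pics/scene.npz");c=z["im"][235:335,230:470];a=cv2.resize(c,None,fx=3.3,fy=3.3,interpolation=cv2.INTER_CUBIC)
z=np.load("pics/side.npz");c=z["im"][180:300,300:420];b=cv2.resize(c,None,fx=2.2,fy=2.2,interpolation=cv2.INTER_CUBIC)
save("crop1",a[:, :800])
for n,u,v in [("scene",330,278),("scene",263,271),("scene",410,265),("scene",370,255),("scene",410,325),("side",345,248),("scene",410,322)]:print(n,u,v,pt(n,u,v).round(3))
for n in("scene","side"):
    z=np.load(f"pics/{n}.npz");hsv=cv2.cvtColor(z["im"],cv2.COLOR_RGB2HSV)
    m=cv2.inRange(hsv,(5,120,60),(20,255,255));k,l,st,ce=cv2.connectedComponentsWithStats(m)
    for i in range(1,k):
        if st[i,4]>150:
            p=np.argwhere(l==i)[:,::-1]
            P=np.array([pt(n,*q) for q in p]);ok=np.abs(P[:,2])<.05
            print(n,ce[i],st[i,4],"meanxyz",P[ok].mean(0).round(3) if ok.any() else "", cv2.minAreaRect((P[ok,:2]*1000).astype(np.float32)) if ok.any() else "")
E
```

```text
scene 330 278 [0.543 0.041 0.008]
scene 263 271 [0.473 0.193 0.013]
scene 410 265 [ 0.614 -0.135  0.075]
scene 370 255 [ 0.692  0.002 -0.005]
scene 410 325 [ 0.485 -0.198  0.017]
side 345 248 [0.539 0.066 0.017]
scene 410 322 [ 0.485 -0.197  0.025]
scene [328.9237435  277.98613518] 577 meanxyz [0.54  0.042 0.009] ((542.989013671875, 40.26509475708008), (97.11608123779297, 50.82493591308594), 84.69853973388672)
scene [503.88378378 370.03243243] 370 meanxyz [ 0.458 -0.428  0.02 ] ((459.82232666015625, -429.5032043457031), (21.749895095825195, 81.72901153564453), 3.1175925731658936)
scene [634.45454545 435.63636364] 165 meanxyz [ 0.427 -0.732  0.009] ((437.6548767089844, -735.20458984375), (18.003881454467773, 88.56912231445312), 78.0717544555664)
side [256.28       184.16571429] 175 meanxyz  
side [345.16091954 246.73563218] 174 meanxyz [0.544 0.05  0.012] ((544.1740112304688, 43.84185028076172), (99.47969055175781, 46.257781982421875), 84.5414047241211)
```

View pics/crop1.png

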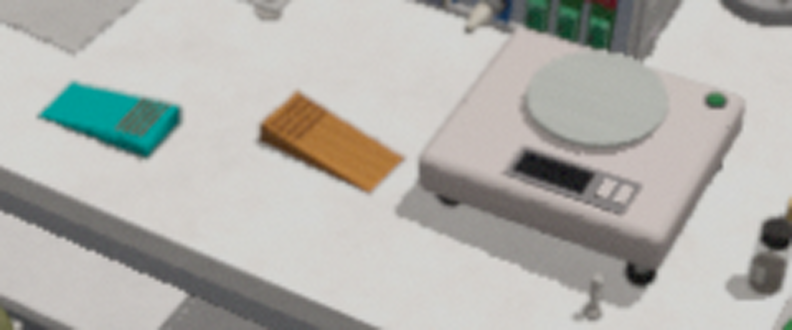

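The brown wedge at scene (330,278) lies thin end towards the balance, with the thick, grooved end on the left. The lookalike at (263,271) is teal, so brown is the one. Next I'll measure the balance pose and check for obstacles on the way.

```bash
cat > m.py <<'E'
from h import *
def cloud(n):
    z=np.load(f"pics/{n}.npz");v,u=np.mgrid[0:480,0:640];K=z["K"]
    q=cv2.undistortPoints(np.stack([u,v],-1).reshape(-1,1,2).astype(np.float32),K,np.array([float(z["k1"]),0,0,0])).reshape(-1,2)
    d=z["d"].reshape(-1,1);P=np.hstack([q*d,d])@z["P"][:3,:3].T+z["P"][:3,3]
    return P[d[:,0]>0],z["im"].reshape(-1,3)[d[:,0]>0]
E
python3 - <<'E'
from m import *
for n in("scene","side"):
    P,c=cloud(n)
    b=(P[:,0]>.4)&(P[:,0]<.72)&(P[:,1]>-.3)&(P[:,1]<.02)
    t=P[b&(P[:,2]>.05)&(P[:,2]<.085)]
    print(n,"housing",len(t),cv2.minAreaRect((t[:,:2]*1000).astype(np.float32)))
    pl=np.linalg.lstsq(np.c_[t[:,:2],np.ones(len(t))],t[:,2],rcond=None)[0];print("plane",pl.round(4))
    k=P[b&(abs(P[:,2])<.01)];print("bench z",np.median(k[:,2]))
P,c=cloud("side")
o=(P[:,2]>.12)&(np.hypot(P[:,0],P[:,1])<.85)&(P[:,0]>.2)&(P[:,1]>-.3)
H,_,_=np.histogram2d(P[o,0],P[o,1],bins=[np.arange(.2,.85,.05),np.arange(-.3,.8,.05)])
print("side high stuff x rows .2.., y cols -.3..");print(H.astype(int))
P,c=cloud("scene")
o=(P[:,2]>.12)&(np.hypot(P[:,0],P[:,1])<.85)&(P[:,0]>.2)&(P[:,1]>-.3)
H,_,_=np.histogram2d(P[o,0],P[o,1],bins=[np.arange(.2,.85,.05),np.arange(-.3,.8,.05)]);print(H.astype(int))
E
```

```text
scene housing 3951 ((605.7539672851562, -147.04861450195312), (310.4512634277344, 194.89540100097656), 85.70645141601562)
plane [ 0.096  -0.0245  0.0041]
bench z -0.0016789385618664054
side housing 1627 ((600.8331298828125, -138.48464965820312), (324.14208984375, 190.2556610107422), 82.20061492919922)
plane [ 0.0818 -0.0576  0.0084]
bench z -0.0007543761128159243
side high stuff x rows .2.., y cols -.3..
[[   0    0    0    0    0    0    0    0    0    0    0    0    0    0
     0    0    0    6  249  504  281]
 [   0    0    0    0    0    0    0    0    0    0    0    0    0    0
     0    0    0    0    0    0    0]
 [   0    0    0    0    0    0    0    0    0    0    0    0    0    0
     0    0    0    0    0    0    0]
 [   0    0    0    0    0    0    0    0    0    0    0    0    0    0
     0    0    0    0    0    0    0]
 [   0    0    0    0    0    0    0    0    0    0    0    0    0    0
     0    0    0    0    0    0    0]
 [   0    0    0    0    0    0    0    0    0    0    0    0    0    0
     0    0    0    0    0    0    0]
 [   0    0    0    0    0    0 
[... 1249 characters left out ...]
0
     0    0    0    0    0    0    0]
 [   0    0    0    0    0    0    0    0    0    0    0    0    0    0
     0    0    0    0    0    0    0]
 [   0    0    0    0    0    0    0    0    0    0    0    0    0    0
     0    3 1153  326    0    0    0]
 [   0    0    0    0    0    0    0    0    0    0    0    0    0    0
     0 1471  724   95    0    0    0]
 [   0    0    0    0    0    0    0    0  164  510  403  728 1263  401
   420 1256  213    0    0    0    0]
 [   0    0    0  345  600  564  538  510  472    5    3   90   57   98
    33    2    0    0    0    0    0]
 [   0    0    0  234  462 1686 1740 1599 1439  203    0    0    0    0
     0    0    0    0    0    0    0]]
```

```bash
python3 -m jog '[[[0.2,-0.8,-0.6,0,0],[0.2,-0.8,-0.6,0,0],[0.2,-0.8,-0.6,0,0],[0.2,-0.8,-0.6,0,0],[0.2,-0.8,-0.6,0,0],[0.2,-0.8,-0.6,0,0],[0.2,-0.8,-0.6,0,0],[0.2,-0.8,-0.6,0,0],[0.2,-0.8,-0.6,0,0],[0.2,-0.8,-0.6,0,0]]]' && python3 -m jog '[[[0.2,-0.8,-0.6,0,0],[0.2,-0.8,-0.6,0,0],[0.2,-0.8,-0.6,0,0],[0.2,-0.6,0.2,0,0],[0.2,0,0,0,1],[0.2,0,0,0,1],[0.2,0,0,0,1],[0.2,0,0,0,1],[0.2,0,0,0,1],[0.2,0,0,0,1]]]' && python3 -m jog '[[[0.2,0,0,0,1],[0.2,0,0,0,1],[0.2,0,0,0,1],[0.2,0,0,0,1],[0.2,0,0,0,1],[0.2,0,0,0,1],[0.2,0,0,0,1],[0.2,0,0,0,1],[0.2,0,0,0,1],[0.2,0,0,0,0]]]'
python3 - <<'E'
from m import *
s=get_state();print(R.from_rotvec(s["tool_rot"]).as_matrix().round(3))
im,d=grab("wrist");save("w1",im)
P,c=cloud("scene");o=(P[:,2]>.06)&(P[:,0]<.8)&(P[:,1]>.0)&(P[:,1]<.4)&(P[:,0]>.5)
for y in np.arange(0,.4,.05):
    q=P[o&(P[:,1]>=y)&(P[:,1]<y+.05)&(P[:,2]<.5)];print(round(y,2),np.percentile(q[:,0],1).round(3) if len(q) else None)
E
```

```text
time: 1.4
position: [0.4155, 0.3124, 0.2224]
tool_rot: [-0.408, -3.115, 0.0]
ft_force: [-0.4, 0.4, 0.1]
grip_width: 0.2
time: 2.65
position: [0.5141, 0.2208, 0.2223]
tool_rot: [-1.205, -2.901, 0.001]
ft_force: [-0.1, -0.1, 1.5]
grip_width: 0.201
time: 3.9
position: [0.5142, 0.2208, 0.2223]
tool_rot: [-2.219, -2.224, 0.001]
ft_force: [0.7, -0.0, -0.2]
grip_width: 0.205
[[-0.002  1.    -0.   ]
 [ 1.     0.002 -0.   ]
 [-0.    -0.    -1.   ]]
0.0 0.721
0.05 0.717
0.1 0.663
0.15 0.659
0.2 0.663
0.25 0.662
0.3 0.658
0.35 0.668
```

View pics/w1.png

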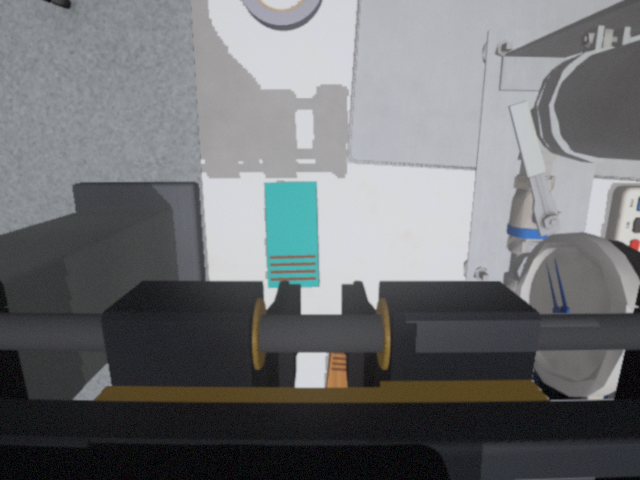

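The view shows the teal block at (292,235) and the wooden wedge mostly hidden behind the fingers at (338,370). I'll move over so the camera sees the wedge and the balance corner.

```bash
python3 -m jog '[[[0.2,-1,0.1,0,0],[0.2,-1,0.1,0,0],[0.2,-1,0.1,0,0],[0.2,-1,0.1,0,0],[0.2,-1,0.1,0,0],[0.2,-1,0,0,0],[0.2,-0.5,0,0,0],[0.2,0,0,0,0]]]'
python3 - <<'E'
from m import *
im,d=grab("wrist");save("w2",im)
P,c=cloud("wrist");hsv=cv2.cvtColor(c[None],cv2.COLOR_RGB2HSV)[0]
o=(hsv[:,0]>4)&(hsv[:,0]<20)&(hsv[:,1]>120)&(P[:,2]<.04)&(P[:,2]>-.01)&(P[:,1]>-.03)&(P[:,1]<.12)&(P[:,0]<.6)
q=P[o];print(len(q),cv2.minAreaRect((q[:,:2]*1000).astype(np.float32)),q[:,2].min(),q[:,2].max())
E
```

```text
time: 4.95
position: [0.5344, -0.041, 0.2227]
tool_rot: [2.223, 2.22, 0.0]
ft_force: [-0.6, 0.8, -0.4]
grip_width: 0.2
469 ((545.5697021484375, 39.047607421875), (92.5142822265625, 46.07594299316406), 84.81652069091797) 0.0019953226143890057 0.019017358982909793
```

View pics/w2.png

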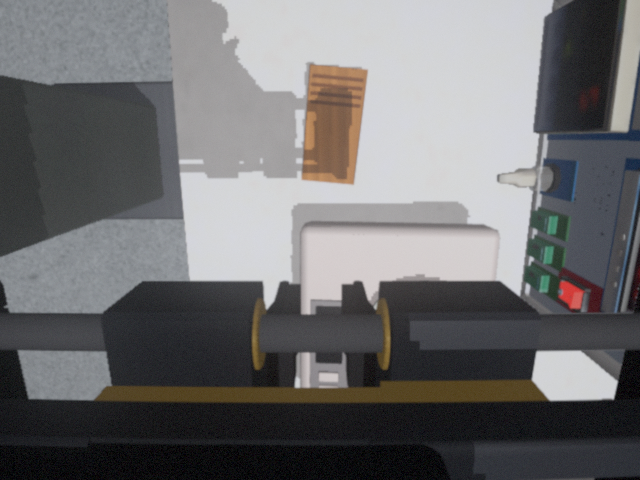

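The wedge's corners are thick end (310,64) and (368,69), thin end (303,180) and (354,184). The left edge of the housing runs (301,224) to (497,229).

```bash
cat > f.py <<'E'
from m import *
g=lambda u,v,h:ptz("wrist",u,v,h)[:2]
tk=(g(310,64,.0195)+g(368,69,.0195))/2; th=(g(303,180,.0025)+g(354,184,.0025))/2
print("thick",tk.round(4),"thin",th.round(4),"len",np.linalg.norm(tk-th),"wid",np.linalg.norm(g(310,64,.0195)-g(368,69,.0195)))
a=(tk-th)/np.linalg.norm(tk-th);print("axis deg from +y (toward +x)",np.degrees(np.arctan2(a[0],a[1])))
# balance: fit top edges by cloud z in top band
P,c=cloud("wrist");b=(P[:,0]>.4)&(P[:,0]<.71)&(P[:,1]>-.2)&(P[:,1]<0)&(P[:,2]>.04)&(P[:,2]<.08)
t=P[b]
# left edge: max y per x bin, front edge: min x per y bin
L=[];F=[]
for x in np.arange(.5,.66,.005):
    q=t[(t[:,0]>=x)&(t[:,0]<x+.005)]
    if len(q): L.append((x+.0025,np.percentile(q[:,1],99)))
for y in np.arange(-.13,-.05,.005):
    q=t[(t[:,1]>=y)&(t[:,1]<y+.005)]
    if len(q): F.append((y+.0025,np.percentile(q[:,0],1)))
L=np.array(L);F=np.array(F);print("L",L.round(4)[::4].tolist(),"F",F.round(4)[::3].tolist())
print("edge px pts",g(301,224,.05),g(497,229,.058), "front",g(301,240,.05),g(302,275,.052))
pl=np.linalg.lstsq(np.c_[t[:,:2],np.ones(len(t))],t[:,2],rcond=None)[0];print("plane",pl)
E
python3 f.py
```

```text
thick [0.5512 0.0898] thin [ 0.5429 -0.0094] len 0.09955751471101913 wid 0.049374392079862016
axis deg from +y (toward +x) 4.768493169742108
L [[0.5175, -0.0445], [0.5375, -0.0408], [0.5575, -0.0409], [0.5775, -0.0412], [0.5975, -0.0411], [0.6175, -0.0412], [0.6375, -0.0414], [0.6575, -0.0414]] F [[-0.1175, 0.5178], [-0.1025, 0.5181], [-0.0875, 0.5182], [-0.0725, 0.5193], [-0.0575, 0.5191]]
edge px pts [ 0.51868889 -0.04017791] [ 0.68316729 -0.04293642] front [ 0.51849797 -0.05416617] [ 0.51903392 -0.08511883]
plane [ 0.05476191 -0.09772102  0.01956021]
```

```bash
python3 - <<'E'
from m import *
for n in("scene","side"):
    P,c=cloud(n)
    for y in np.arange(.08,.2,.02):
        for z in (.06,.1,.15,.2,.25):
            q=P[(P[:,1]>y)&(P[:,1]<y+.02)&(P[:,2]>z)&(P[:,2]<z+.05)&(P[:,0]>.5)&(P[:,0]<.8)]
            if len(q)>3: print(n,round(y,2),z,len(q),np.sort(q[:,0])[2].round(3))
E
```

```text
scene 0.08 0.06 104 0.717
scene 0.08 0.1 116 0.718
scene 0.08 0.15 175 0.723
scene 0.08 0.2 122 0.728
scene 0.08 0.25 125 0.767
scene 0.1 0.06 103 0.716
scene 0.1 0.1 115 0.718
scene 0.1 0.15 177 0.724
scene 0.1 0.2 109 0.731
scene 0.1 0.25 132 0.766
scene 0.12 0.06 75 0.717
scene 0.12 0.1 116 0.666
scene 0.12 0.15 200 0.662
scene 0.12 0.2 111 0.729
scene 0.12 0.25 125 0.767
scene 0.14 0.06 47 0.73
scene 0.14 0.1 128 0.659
scene 0.14 0.15 211 0.661
scene 0.14 0.2 59 0.742
scene 0.14 0.25 67 0.772
scene 0.16 0.06 51 0.661
scene 0.16 0.1 106 0.658
scene 0.16 0.15 146 0.664
scene 0.18 0.06 67 0.66
scene 0.18 0.1 111 0.659
scene 0.18 0.15 136 0.665
scene 0.18 0.2 5 0.671
side 0.08 0.15 66 0.725
side 0.08 0.2 38 0.735
side 0.08 0.25 45 0.773
side 0.1 0.15 45 0.726
side 0.1 0.2 39 0.734
side 0.1 0.25 56 0.77
side 0.12 0.15 63 0.667
side 0.12 0.2 43 0.732
side 0.12 0.25 66 0.77
side 0.14 0.06 43 0.734
side 0.14 0.1 87 0.66
side 0.14 0.15 266 0.662
side 0.14 0.2 26 0.735
side 0.14 0.25 25 0.771
side 0.16 0.06 7 0.683
side 0.16 0.1 57 0.658
side 0.16 0.15 68 0.667
side 0.18 0.06 93 0.662
side 0.18 0.1 66 0.66
side 0.18 0.15 75 0.665
side 0.18 0.2 12 0.671
```

```bash
python3 -m jog '[[[0.2,0,0,0,1],[0.2,1,0,0,0],[0.2,1,0,0,0],[0.2,1,0,0,0],[0.2,1,0,0,0],[0.2,0.1,0,0,0],[0.2,0,0,0,0]]]' && python3 -m jog '[[[0.2,0,0,1,0],[0.2,0,0,1,0],[0.2,0,0,1,0],[0.2,0,0,1,0],[0.2,0,0,0.8,0],[0.2,0,0,0,0]]]'
```

```text
time: 5.88
position: [0.5483, 0.1254, 0.2223]
tool_rot: [-2.312, -2.127, 0.001]
ft_force: [-0.3, 0.2, 0.0]
grip_width: 0.201
time: 6.62
position: [0.5466, 0.1225, 0.0284]
tool_rot: [-2.316, -2.121, 0.008]
ft_force: [-1.1, -0.2, -0.6]
grip_width: 0.202
```

```bash
python3 -m jog '[[[0.2,0,0,0.5,0],[0.2,0,0,0,0]]]' && python3 -m jog '[[[0.2,-0.2,0,0,0],[0.2,-0.2,0,0,0],[0.2,-0.2,0,0,0],[0.2,-0.2,0,0,0],[0.2,-0.2,0,0,0],[0.2,-0.2,0,0,0],[0.2,-0.2,0,0,0],[0.2,-0.2,0,0,0]]]' && python3 -c "
from h import *
im,d=grab('side');save('s2',cv2.resize(im[180:300,300:420],None,fx=5,fy=5,interpolation=cv2.INTER_CUBIC))"
```

```text
time: 6.88
position: [0.5488, 0.1237, 0.0112]
tool_rot: [-2.316, -2.123, 0.001]
ft_force: [-0.2, -0.5, 0.6]
grip_width: 0.197
time: 7.88
position: [0.5432, 0.06, 0.0105]
tool_rot: [-2.315, -2.124, -0.0]
ft_force: [-1.1, 0.2, 0.8]
grip_width: 0.194
```

View pics/s2.png

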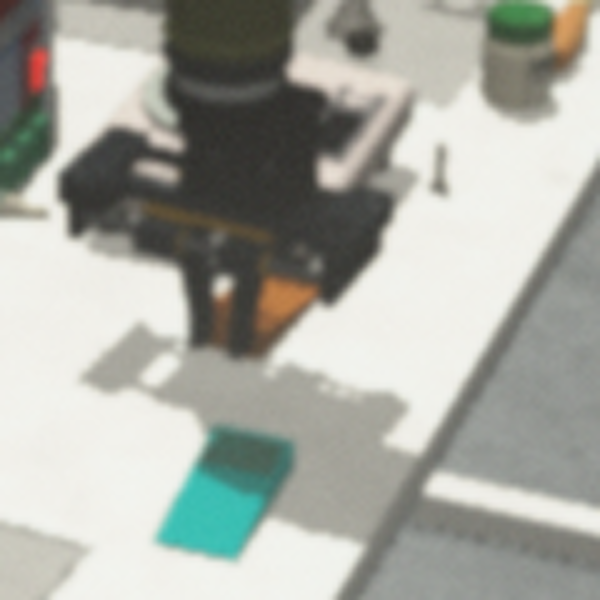

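The fingers are square behind the wedge's thick face (pixels 185–260, 340). I'll keep pushing and watch the force.

```bash
python3 -m jog '[[[0.2,-0.15,0,0,0],[0.2,-0.15,0,0,0],[0.2,-0.15,0,0,0],[0.2,-0.15,0,0,0]]]' && python3 -m jog '[[[0.2,-0.1,0,0,0],[0.2,-0.1,0,0,0]]]' && python3 -m jog '[[[0.2,-0.1,0,0,0],[0.2,-0.1,0,0,0]]]'&& python3 -m jog '[[[0.2,-0.1,0,0,0],[0.2,0,0,0,0]]]'; python3 -c "
from m import *
im,d=grab('scene');save('s3',cv2.resize(im[235:335,310:470],None,fx=5,fy=5,interpolation=cv2.INTER_CUBIC))"
```

```text
time: 8.43
position: [0.5417, 0.0402, 0.011]
tool_rot: [-2.311, -2.125, -0.006]
ft_force: [0.6, 7.0, -0.5]
grip_width: 0.2
time: 8.68
position: [0.5409, 0.0319, 0.0108]
tool_rot: [-2.311, -2.125, -0.005]
ft_force: [-0.1, 6.4, 0.0]
grip_width: 0.201
time: 8.93
position: [0.54, 0.0237, 0.0107]
tool_rot: [-2.311, -2.125, -0.004]
ft_force: [0.6, 6.8, -0.8]
grip_width: 0.201
time: 9.18
position: [0.5396, 0.0184, 0.0106]
tool_rot: [-2.313, -2.124, -0.002]
ft_force: [0.7, 5.3, -1.5]
grip_width: 0.2
```

View pics/s3.png

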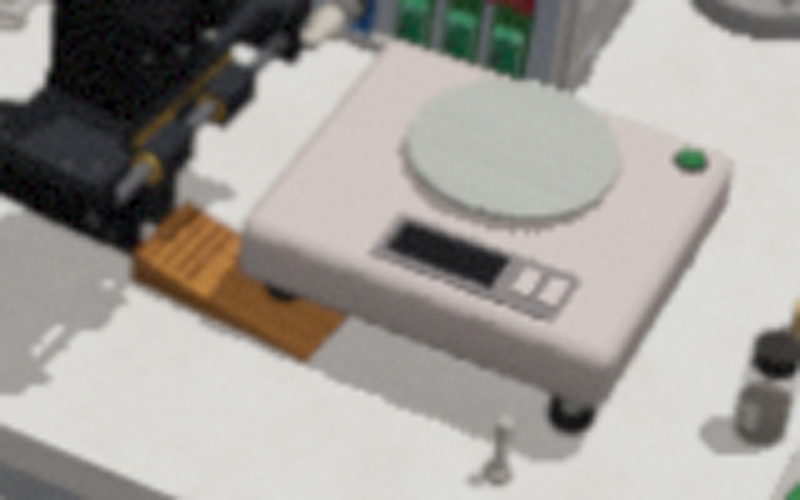

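The foot at (283,290) now sits on the wedge, clear of its edges. The bolt and vial are untouched. I'll go on in small steps until it jams.

```bash
for i in 1; do python3 -m jog '[[[0.2,-0.1,0,0,0],[0.2,-0.05,0,0,0]]]' && python3 -m jog '[[[0.2,-0.05,0,0,0],[0.2,0,0,0,0]]]' && python3 -m jog '[[[0.2,-0.05,0,0,0],[0.2,0,0,0,0]]]';done; python3 -c "
from m import *
im,d=grab('scene')
P,c=cloud('scene');t=P[(P[:,0]>.54)&(P[:,0]<.67)&(P[:,1]>-.21)&(P[:,1]<-.07)&(P[:,2]>.05)&(P[:,2]<.09)]
print(np.linalg.lstsq(np.c_[t[:,:2],np.ones(len(t))],t[:,2],rcond=None)[0])
for n in ((.54,-.063),(.66,-.063),(.54,-.2),):
  q=P[(np.hypot(P[:,0]-n[0],P[:,1]-n[1])<.012)&(P[:,2]>.03)];print(n,np.median(q[:,2]),len(q))"
```

```text
time: 9.48
position: [0.539, 0.0122, 0.0105]
tool_rot: [-2.313, -2.124, -0.002]
ft_force: [0.4, 5.1, -1.0]
grip_width: 0.201
time: 9.72
position: [0.5388, 0.0097, 0.0105]
tool_rot: [-2.314, -2.124, -0.001]
ft_force: [0.4, 5.0, -1.6]
grip_width: 0.201
time: 9.98
position: [0.5387, 0.0085, 0.0106]
tool_rot: [-2.313, -2.124, -0.002]
ft_force: [1.0, 6.8, -1.2]
grip_width: 0.202
[0.05866902 0.01520656 0.03419519]
(0.54, -0.063) 0.06302285766178539 56
(0.66, -0.063) 0.06273637567815527 43
(0.54, -0.2) 0.06361250957308062 65
```

```bash
python3 -m jog '[[[0.2,-0.05,0,0,0],[0.2,0,0,0,0]]]' && python3 -m jog '[[[0.2,-0.05,0,0,0],[0.2,0,0,0,0]]]'
```

```text
time: 10.28
position: [0.5386, 0.0081, 0.0106]
tool_rot: [-2.311, -2.124, -0.004]
ft_force: [-0.1, 8.9, -1.1]
grip_width: 0.201
time: 10.52
position: [0.5385, 0.0076, 0.0106]
tool_rot: [-2.309, -2.124, -0.006]
ft_force: [-0.1, 12.3, 0.1]
grip_width: 0.2
```

```bash
python3 -m jog '[[[0.2,-0.05,0,0,0],[0.2,0,0,0,0]]]' && python3 -m jog '[[[0.2,-0.05,0,0,0],[0.2,0,0,0,0],[0.2,0,0,0,0]]]'
```

```text
time: 10.78
position: [0.5384, 0.0073, 0.0106]
tool_rot: [-2.308, -2.124, -0.008]
ft_force: [1.0, 14.9, -0.9]
grip_width: 0.203
time: 11.15
position: [0.5383, 0.0071, 0.0107]
tool_rot: [-2.305, -2.125, -0.01]
ft_force: [1.1, 18.0, -0.9]
grip_width: 0.201
```

The wedge has jammed: 18 N of push now moves it only 0.2 mm per step. I'll back off, rise and shut the fingers.

```bash
python3 -m jog '[[[0.2,0.3,0,0,0],[0.2,0.5,0,0,0],[0.2,0.5,0,0,0],[0.2,0,0,-1,0],[0,0,0,-1,0],[0,0,0,-1,0],[0,0,0,0,0],[0,0,0,0,0]]]'
python3 - <<'E'
from m import *
s=get_state();p=s["position"];M=R.from_rotvec(s["tool_rot"]).as_matrix()
print(s["grip_width"],"units to corner",(M.T@(np.array([.542,-.064,.064])-p)/.04).round(2))
E
```

```text
time: 12.15
position: [0.542, 0.0503, 0.13]
tool_rot: [-2.315, -2.123, 0.001]
ft_force: [-0.7, -0.2, -0.6]
grip_width: 0.005
0.005435537683236268 units to corner [-2.84  0.25  1.65]
```

Now I'll move over the corner and look with the wrist camera at a clear stand-off, at about 40 mm above it.

```bash
python3 -m jog '[[[0,-1,0.1,0,0],[0,-1,0.1,0,0],[0,-0.8,0.1,0,0],[0,0,0,0.7,0],[0,0,0,0,0]]]'; python3 - <<'E'
from m import *
im,d=grab("wrist");save("w3",im)
P,c=cloud("wrist")
for y in (-.045,-.05,-.055): 
    q=P[(abs(P[:,1]-y)<.002)&(abs(P[:,2]-.06)<.02)];print(y,len(q),q[:,0].min() if len(q) else 0, np.median(q[:,2]) if len(q) else 0)
q=P[(abs(P[:,0]-.6)<.01)&(abs(P[:,2]-.055)<.02)&(P[:,1]<0)];print("left edge",q[:,1].max() if len(q) else None)
E
```

```text
time: 12.78
position: [0.5418, -0.0624, 0.0994]
tool_rot: [-2.313, -2.12, 0.009]
ft_force: [0.1, -0.2, -0.3]
grip_width: -0.0
-0.045 4544 0.5221587201331955 0.057097025820714464
-0.05 2682 0.5205666318150894 0.06344009985324307
-0.055 2370 0.519897943640392 0.0642888510561134
left edge -0.043570666335690046
```

View pics/w3.png

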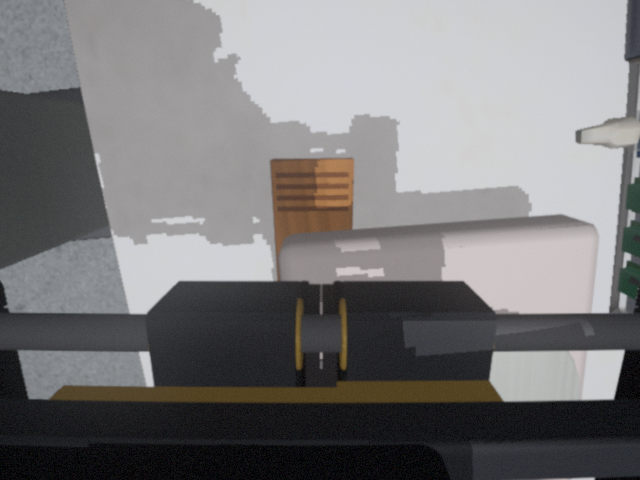

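The wedge sits straight under the housing, with its thick end at (312,160) and its sides at 272–353. The housing edges give corner_top as (0.540,-0.064), which is where the TCP is. Now the press.

```bash
python3 -m jog '[[[0,0,0,0.5,0],[0,0,0,0.25,0],[0,0,0,0.1,0],[0,0,0,0,0]]]' && python3 -m jog '[[[0,0,0,0.05,0],[0,0,0,0.05,0],[0,0,0,0,0]]]' && python3 -m jog '[[[0,0,0,0.05,0],[0,0,0,0.05,0],[0,0,0,0,0]]]'
```

```text
time: 13.32
position: [0.5448, -0.0619, 0.0687]
tool_rot: [2.315, 2.124, 0.0]
ft_force: [0.1, 0.2, 0.3]
grip_width: 0.005
time: 13.7
position: [0.5447, -0.0621, 0.0646]
tool_rot: [2.315, 2.124, 0.0]
ft_force: [0.2, 0.1, -0.4]
grip_width: 0.008
time: 14.08
position: [0.5448, -0.062, 0.0642]
tool_rot: [-2.314, -2.122, -0.002]
ft_force: [-9.4, 0.9, 26.3]
grip_width: 0.003
```

Under 26 N the corner stays at 64.2 mm, which is level. I'll hold it briefly, then lift and move clear.

```bash
python3 -m jog '[[[0,0,0,0,0],[0,0,0,0,0],[0,0,0,0,0]]]' && python3 -m jog '[[[0,0,0,-0.2,0],[0,0,0,-0.5,0],[0,0,0,-1,0],[0,0,0,-1,0],[0,0,0,-1,0],[0,1,0,-0.5,0],[0,1,0,0,0],[0,1,0,0,0],[0,1,0,0,0],[0,1,0,0,0]]]' && python3 -m jog '[[[0,1,-0.5,0,0],[0,0,0,0,0],[0,0,0,0,0]]]'; python3 - <<'E'
from m import *
im,d=grab('scene');save('s4',cv2.resize(im[200:380,300:540],None,fx=3.3,fy=3.3,interpolation=cv2.INTER_CUBIC))
P,c=cloud('scene')
for n in ((.54,-.064),(.66,-.064),(.54,-.2),(.665,-.2)):
  q=P[(np.hypot(P[:,0]-n[0],P[:,1]-n[1])<.012)&(P[:,2]>.03)];print(n,np.median(q[:,2]).round(4),len(q))
E
```

```text
time: 14.45
position: [0.5448, -0.062, 0.0642]
tool_rot: [-2.314, -2.122, -0.002]
ft_force: [-10.6, 0.4, 26.0]
grip_width: 0.006
time: 15.7
position: [0.5619, 0.1385, 0.2285]
tool_rot: [2.315, 2.123, 0.0]
ft_force: [0.1, 0.5, -0.5]
grip_width: 0.007
time: 16.08
position: [0.5456, 0.1781, 0.2284]
tool_rot: [2.315, 2.123, -0.001]
ft_force: [-0.3, -0.8, 0.2]
grip_width: -0.0
(0.54, -0.064) 0.0632 54
(0.66, -0.064) 0.0629 44
(0.54, -0.2) 0.0635 65
(0.665, -0.2) 0.0623 49
```

View pics/s4.png

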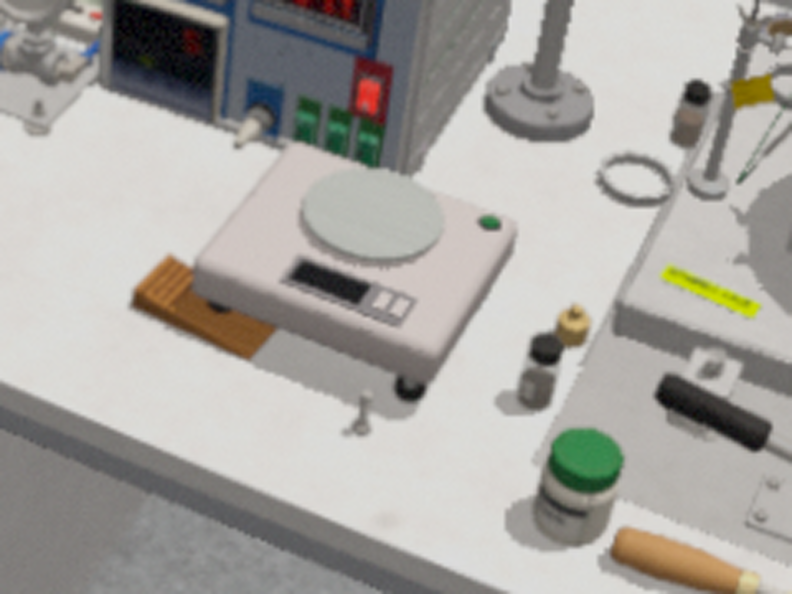

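The foot at (217,303) rests on the wedge, the housing is level within about 1 mm, and the bystanders are standing in place. Handing in.

```bash
python3 -c "from bench import job; print(job.close_job())"
```

```text
the job is handed in; nothing more can be done
None
```

I pushed the wooden wedge, not the teal lookalike, thin end first under the front left foot until it jammed. The push force rose to 18 N, with only about 0.2 mm of movement in the last step. I then pressed on the housing corner above that foot with about 26 N and moved clear. I handed in at about 16 s of the 51 s allowed.

**Press:** the fingertip height on the corner stayed at 64.2 mm throughout, against 64 mm for level. The press also put about 10 N of sideways force on the housing, and the tip was about 5 mm from my measured corner point, inside the free 20 mm.

**Last look:** the four corners of the housing top measured 62.3 to 63.5 mm after release, level within about 1 mm of depth noise. The foot was on the wedge. The bolt, vial, weight and jar stood where they were. The tape and bottle were outside that last picture, but the arm did not go near them at bench height. No check failed.

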